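Fit the slide tray onto the analyser's twin pins

TASK

Draw the metal slide tray out of its low white garage by its upturned front lip until the whole tray is out from under the roof, and let go of it on the bench. Then take it by its centre handle and lower it into the loading bay so that both pins come up through their holes (big pin in the big hole), keeping hold of it until it lies fully down and flat on the bay floor; then let go. Do not disturb the tube rack, screwdriver, bottle or jar.

Things in the scene. Friction and masses are not known exactly. Their poses are not given: they have to be found in the camera images.
- tray: The slide tray, loose, aluminium, about 0.25 kg: 140 mm long (x) by 84 mm wide (y), floor 8 mm thick, side rims 5 mm wide and 16 mm high over the underside. Origin: centre of its underside; x points from the lip to the rear edge, y across, z up. It starts flat on the bench, its handle under the garage's roof, only its front part with the lip outside.
- tray_handle (a point): Centre of the tray's handle: an upright grey block at the tray's middle, 40 mm along x, 12 mm along y, from 8 to 40 mm above the tray's underside; this point is 24 mm above the underside. Axes as the tray.
- tray_lip (a point): Centre of the tray's upturned front lip: a wall 8 mm thick (tray x), 60 mm wide (tray y), top 38 mm above the tray's underside; this point is 66 mm in front (-x) of the handle and 23 mm above the underside. Behind it, 40 mm at the start (within 8 mm), is the garage's roof edge. Same axes as the handle.
- tray_big_hole (a point): Centre, at the tray's underside, of the through hole of 14 mm diameter on the tray's centre line, 42 mm from the handle towards the lip.
- tray_small_hole (a point): Centre, at the tray's underside, of the through hole of 10 mm diameter on the tray's centre line, 48 mm from the handle towards the rear edge.
- garage_mouth (a point): Middle of the garage's front opening, at bench height, straight below the roof's front edge. The garage is a fixed white sheet-metal box, 110 mm wide, 115 mm deep and 55 mm high, no floor, with three vent slots on its roof; the opening is 100 mm wide and 50 mm high. Its x points from the mouth into the garage, z up: the tray is drawn out towards -x.
- garage: The same garage; origin at bench height 25 mm inside the mouth on its centre line; axes as the mouth.
- bay: The loading bay: a fixed white tub 170 mm (x) by 114 mm (y), origin at bench height under its centre. Steel floor 20 mm above the bench, 154 by 98 mm inside 8 mm walls. Front wall (-x side, black strip outside) 55 mm above the bench, the others 35 mm. Two upright pins on its centre line. The tray sits in it with its lip at the front wall and its axes along the bay's.
- bay_big_pin (a point): Axis of the big pin, at floor height (20 mm above the bench): 12 mm diameter, 24 mm tall, the top 10 mm tapered to a blunt point; 42 mm from the bay's centre towards the front wall (-x).
- bay_small_pin (a point): Axis of the small pin, at floor height: 8 mm diameter, 24 mm tall, the top 10 mm tapered; 48 mm from the bay's centre towards the rear wall (+x).
- tube_rack_center (a point): Bystander: centre of a white rack, 30 by 130 mm, with six clear tubes with red caps, 96 mm high in all.
- screwdriver_grip (a point): Bystander: the handle of a screwdriver 150 mm long lying on the bench.
- reagent_bottle_center (a point): Bystander: centre of a bottle of 60 mm diameter, 120 mm tall.
- wash_jar_center (a point): Bystander: centre of a jar of 64 mm diameter, 80 mm tall.
Mind the look-alikes: they are no part of the job. Leave any red or turquoise look-alike of the bay alone.

How it is judged (in metres and radians):
On the way, in this order (a step that is already met when the one before it is completed fails the run):
1. the tray lies let go on the bench, wholly out from under the garage's roof (x of tray_handle in the frame of garage_mouth below -0.065 m and height (world z) of tray_handle below 0.03 m and angle between tray_handle's own z axis and vertical below 0.08 rad and contact force between the fingers and tray below 0.05 N), for 0.2 s.
2. the tray is down on both pins while still held by its handle (horizontal distance between tray_big_hole and bay_big_pin below 0.003 m and horizontal distance between tray_small_hole and bay_small_pin below 0.003 m and z of each of tray_big_hole, tray_small_hole in the frame of bay below 0.025 m and contact force between the fingers and tray above 0.5 N), for 0.1 s.
At the end, for the whole second after the job is handed in: The tray lies at rest and let go in the bay: both holes within 3 mm of their own pins' axes, its underside within 3 mm of the bay floor at both holes, and level within 0.03 rad (horizontal distance between tray_big_hole and bay_big_pin below 0.003 m and horizontal distance between tray_small_hole and bay_small_pin below 0.003 m and z of each of tray_big_hole, tray_small_hole in the frame of bay below 0.023 m and angle between tray_handle's own z axis and vertical below 0.03 rad and linear speed of tray below 0.01 m/s); the robot touches nothing.
It fails at once if a bystander (rack, screwdriver, bottle or jar) is moved more than 25 mm (distance of any of tube_rack_center, screwdriver_grip, reagent_bottle_center, wash_jar_center from where it was at the start of the episode above 0.025 m).
It also fails if it takes over 69 s, if anything falls off the work surface, if the arm or the gripper's body presses on something with over 40 N, if the wrist force passes 120 N, or if a joint passes its speed limit or range.

ROBOT

A 7-joint arm with a two-finger parallel gripper is mounted at the origin on the work surface. World frame = base frame: x ahead of the robot, y to its left, z up, the work surface at z = 0. Lengths are in mm, angles in rad, forces in N, time in s.
With the tool pointing down it reaches from about 400 to 900 mm from the base axis. Payload 5.6 kg.
Tool frame: the origin (TCP) lies between the finger pads; the fingertips stand 19 mm ahead of it and the grasp point (between the pads) is the TCP; x points along the fingers, y is the direction in which the jaws open and shut, and the axes are right-handed (so a half turn about x gives the same grasp; the last joint's range is limited). The gripper opens to 92 mm and grips with 3 to 60 N. Pads are 20 mm wide; open, the fingers measure 128 mm over their backs; the gripper's body (75 mm by 189 mm) begins 69 mm behind the grasp point.
Start: joints at [1.297, 0.468, -0.012, 1.603, 0.006, 1.071, -0.056], TCP at [148.649, -632.781, 233.592] pointing down, gripper open.
Joint ranges: [-2.53, 2.53], [-0.31, 2.02], [-1.57, 1.55], [0.28, 2.44], [-1.29, 4.43], [0.15, 1.84], [-2.92, 2.92]. Speed limits (rad/s): [2.57, 2.57, 3.14, 3.14, 3.14, 3.14, 3.14].

INTERFACE

Orientations are given as a unit quaternion [w, x, y, z].
In Python, from bench import * gives the robot as it stands.
- The arm moves only by the tool servo_tool, never from a script. Its argument "motion" is text: rows parted by semicolons, each of 7 numbers parted by spaces: the shift along the tool's x, y, z normalised to -1 to 1, where 1 is 600 mm, then the turn, a rotation vector about the tool's x, y, z normalised to -1 to 1, where 1 is 60 degrees, then the opening, from -1 (shut) to 1 (fully open). In form: x y z rx ry rz grip; .... A call has 1 to 10 rows; each row is the pose to reach, as a shift and turn from the pose commanded when the call began, along the tool's axes at that moment; what a row does not reach only later rows make up. A row lasts 1/12 s, in which the tool goes at most 41.7 mm and 7.16 degrees, less where a joint would pass 70% of its speed; a pose out of reach is approached as far as the arm can. A call with a number of a shift or a turn outside -1 to 1 is refused whole. A call with a gripper value outside its range is refused whole. The fingers move at their own pace and stop on an object; "grip_force" is the grip in N (left out, the last holds). Time passes only in rows, so rows that repeat a pose let the fingers close. It gives the time, the measured TCP pose, the force and the opening at its end, in the units of the state.
- get_state(): the state, without advancing time (a new reading comes with each control period).
- read_camera(name): name is "scene" or "top"; returns a dict with "frame" (480x640x3 uint8, red, green, blue), "fovy" (degrees; the focal length in pixels is half the picture's height over the tangent of half this angle, whatever the lens; pixels are square), "cx", "cy" (the principal point, pixels), "R" (3x3) and "t" (3): a world point X has camera coordinates R X + t. Camera axes: x right, y down, z forward; pixel columns grow to the right and rows downward; lengths in mm; the calibration is good to about 2 mm. A picture is of the moment at which its call begins. There is no depth.
- close_job(): hands the job in, once; it reports no verdict.
The state is a dict: "t": time; "joint_positions": joint angles; "joint_vel": joint speeds; "tau": joint torques, N m; "eef_pos": TCP position; "tcp_rot": TCP orientation; "force": force on the tool from outside, world axes, zero at the start; "torque": the same for the moment, N m; "width": finger opening in mm.
Only numpy, scipy, OpenCV 4.12 (cv2) and the standard library are available. Lean on these libraries where they do the work, as an engineer would, in place of code of your own. Each camera call takes 0.05 s, during which the arm holds its last target.

## Working session

There is one attempt and no reset: what is moved stays moved. The work goes in short steps, Python scripts to look and compute and a tool call to move; the robot and the scene stay as the last step left them, time stands still between calls to the robot, and variables do not carry over. Pictures are saved under pics/ and viewed, and the job is handed in when it is done.

Besides the shell and the picture viewer there is one more tool, called after "Request:" in YAML: its name, and indented under it one key for each argument. servo_tool: Moves the arm, as the interface text tells. Scaled input: -1 to 1 covers 600 mm each way for a shift and 60 degrees each way for a turn. Its arguments: {"type":"object","properties":{"motion":{"type":"string"},"grip_force":{"type":"number"}},"required":["motion"]}

```bash
ls; mkdir -p pics; python3 - <<'E'
from bench import *
import cv2,pickle
s=get_state();print(s)
for n in("scene","top"):
    c=read_camera(n);cv2.imwrite(f"pics/{n}0.png",c["frame"][:,:,::-1]);pickle.dump(c,open(f"pics/{n}0.pkl","wb"))
    print(n,c["fovy"],c["cx"],c["cy"],c["R"],c["t"])
E
```

```text
pics
{'t': 0.0, 'joint_positions': array([ 1.29697318,  0.46832289, -0.01158975,  1.60363316,  0.00603773,
        1.07137764, -0.05632155]), 'joint_vel': array([-8.25709700e-04, -2.16091148e-04, -8.53102492e-04,  5.10634302e-04,
       -1.98278167e-04, -5.06832224e-05, -3.26888026e-04]), 'tau': array([-4.80223189e-04, -5.20572102e+01, -1.26605399e-02, -2.43753129e+01,
       -5.66201471e-02,  1.70908752e-02,  1.49656616e-04]), 'eef_pos': array([ 148.49724974, -632.24849304,  232.67159424]), 'tcp_rot': array([-0.08080886, -0.70228035, -0.08199007,  0.70253105]), 'force': array([0.15812194, 0.09451594, 0.12232982]), 'torque': array([-0.01579628,  0.01423264,  0.04123004]), 'width': 92.07695924238907}
scene 46.88412532332185 321.89743223118774 236.30672408826533 [[ 0.64172579  0.7667859   0.01507936]
 [ 0.48509017 -0.39058749 -0.78238669]
 [-0.59403327  0.50939257 -0.62261038]] [-362.6717921  -213.60672147 1809.49684546]
top 48.54649559636751 316.3669745951208 233.04679058992758 [[-0.02815882 -0.99941039 -0.0196457 ]
 [-0.99820782  0.02915226 -0.05226172]
 [ 0.05280363  0.01813886 -0.99844016]] [  22.38209184  545.22762073 1233.71211117]
```

View pics/scene0.png

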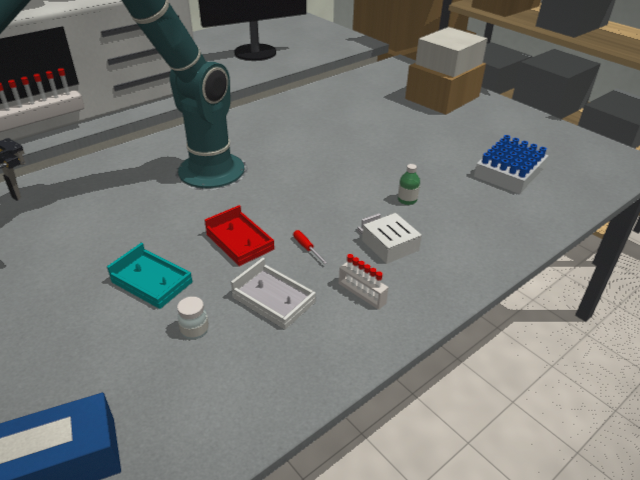

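View pics/top0.png

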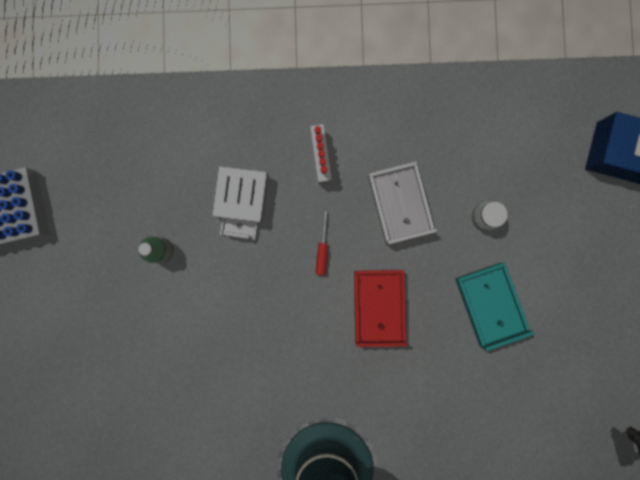

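The top view shows the garage at about (240,195) with the tray lip below it at (238,232). The white bay is at (403,203), with its front wall towards the robot. I'll zoom in for measurements.

```bash
cat > h.py <<'E'
import numpy as np,cv2,pickle
def load(n): return pickle.load(open(f"pics/{n}.pkl","rb"))
def f(c): return 240/np.tan(np.radians(c["fovy"])/2)
def back(c,u,v,z):
    d=np.array([(u-c["cx"])/f(c),(v-c["cy"])/f(c),1.]);R=np.array(c["R"]);t=np.array(c["t"])
    o=-R.T@t;d=R.T@d;return o+d*(z-o[2])/d[2]
def proj(c,X):
    p=np.array(c["R"])@np.asarray(X,float)+c["t"];return np.array([c["cx"]+f(c)*p[0]/p[2],c["cy"]+f(c)*p[1]/p[2]])
def crop(n,out,x0,y0,w,h,k):
    im=load(n)["frame"][y0:y0+h,x0:x0+w,::-1]
    cv2.imwrite(f"pics/{out}.png",cv2.resize(im,None,fx=k,fy=k,interpolation=cv2.INTER_CUBIC))
E
python3 - <<'E'
from h import *
crop("top0","tg",195,155,90,100,6);crop("top0","tb",355,150,95,100,6)
crop("scene0","sg",340,195,100,75,8);crop("scene0","sb",220,250,110,80,7)
E
```

```text
(no output)
```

View pics/tg.png

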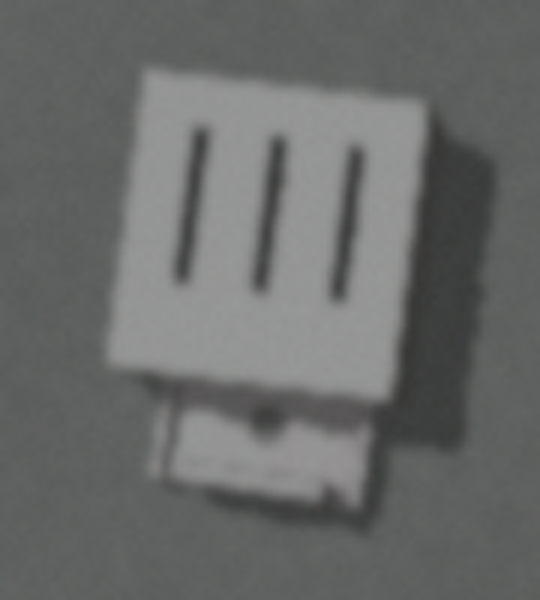

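View pics/tb.png

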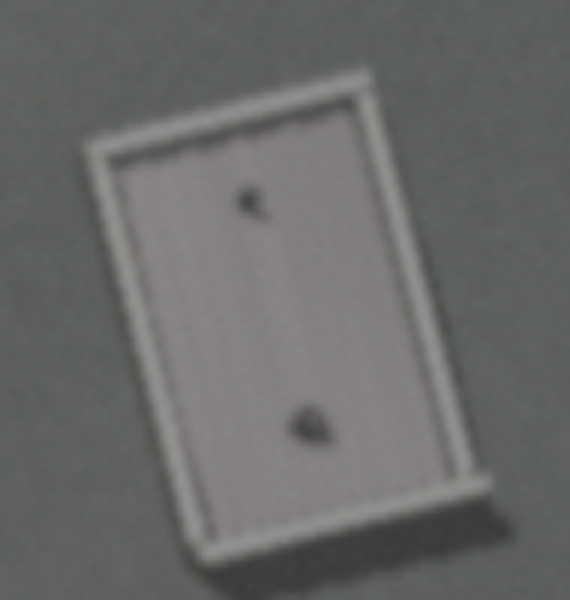

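View pics/sg.png

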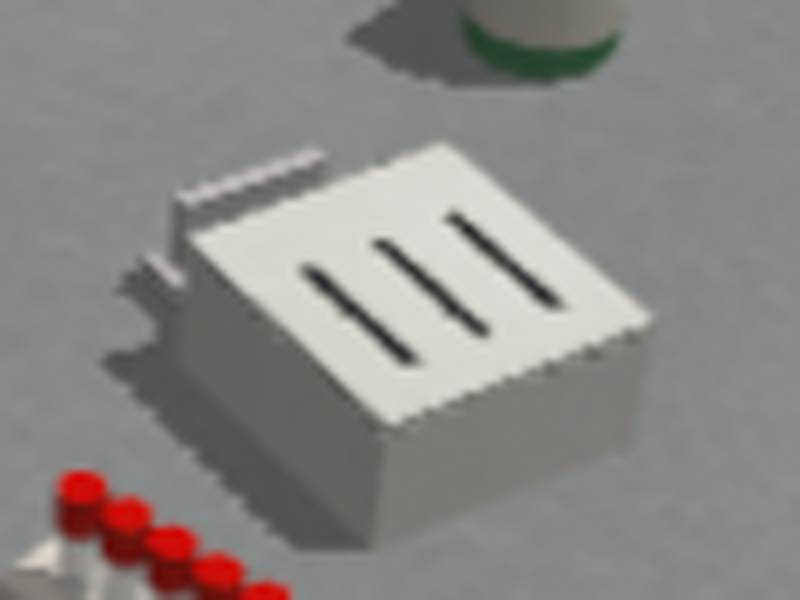

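View pics/sb.png

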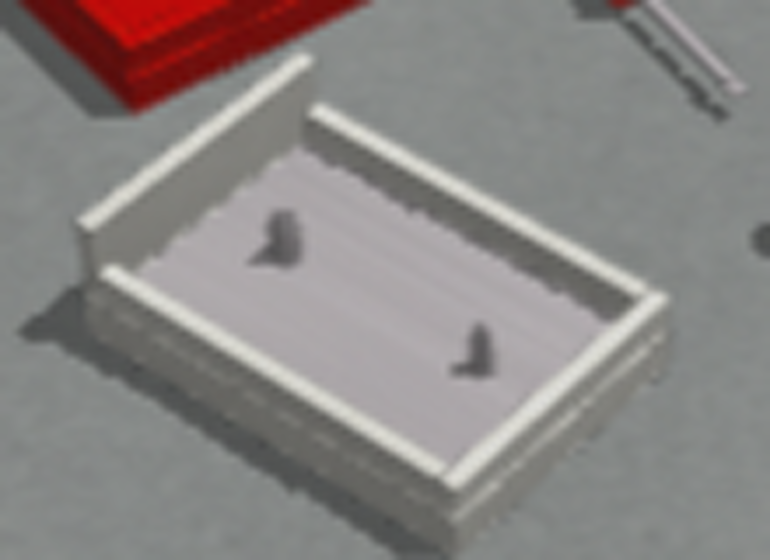

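```bash
cat > fit.py <<'E'
from h import *
from scipy.optimize import least_squares
def px(X,x0,k): return x0+(X+.5)/k-.5
def fitpose(obs,x0,verbose=True):
    # obs: (cam, u, v, (lx,ly,lz))
    def r(p):
        c,s=np.cos(p[2]),np.sin(p[2]);o=[]
        for cam,u,v,l in obs:
            X=[p[0]+c*l[0]-s*l[1],p[1]+s*l[0]+c*l[1],l[2]];o+=list(proj(cam,X)-[u,v])
        return np.array(o)
    q=least_squares(r,x0,loss="soft_l1",x_scale=[100,100,.1])
    if verbose: print(np.round(q.x,3),"deg",round(np.degrees(q.x[2]),2));print(np.round(r(q.x).reshape(-1,2),1).tolist())
    return q.x
E
python3 - <<'E'
from fit import *
T=load("top0");S=load("scene0")
def tb(X,Y,l):return(T,px(X,355,6),px(Y,150,6),l)
def sb(X,Y,l):return(S,px(X,220,7),px(Y,250,7),l)
def tg(X,Y,l):return(T,px(X,195,6),px(Y,155,6),l)
def sg(X,Y,l):return(S,px(X,340,8),px(Y,195,8),l)
bt=[tb(88,148,(85,57,35)),tb(370,70,(85,-57,35)),tb(207,562,(-85,57,55)),tb(492,488,(-85,-57,55)),tb(248,200,(48,0,40)),tb(306,424,(-42,0,38))]
bs=[sb(450,488,(85,-57,35)),sb(668,297,(85,57,35)),sb(78,225,(-85,-57,55)),sb(300,55,(-85,57,55)),sb(285,212,(-42,0,44)),sb(479,325,(48,0,44))]
gt=[tg(143,68,(115,55,55)),tg(431,102,(115,-55,55)),tg(106,369,(0,55,55)),tg(391,403,(0,-55,55))]
gs=[sg(445,142,(0,55,55)),sg(188,235,(0,-55,55)),sg(390,428,(115,-55,55)),sg(653,320,(115,55,55)),sg(372,550,(115,-55,0)),sg(635,452,(115,55,0))]
tt=[tg(150,478,(-70,42,16)),tg(362,510,(-70,-42,16)),tg(178,488,(-70,30,38)),tg(325,502,(-70,-30,38))]
ts=[sg(325,152,(-62,30,38)),sg(178,193,(-70,-30,38)),sg(145,255,(-70,-42,16))]
for n,a,b,x0 in(("bay",bt,bs,[650,-150,.25]),("gar",gt,gs,[600,170,-.1]),("tray",tt,ts,[620,170,-.1])):
    print(n);fitpose(a,x0);fitpose(b,x0);fitpose(a+b,x0)
E
```

```text
bay
[ 6.08915e+02 -1.92207e+02  2.27000e-01] deg 13.0
[[-1.0, -0.7], [-0.4, -0.2], [-0.8, 1.1], [0.5, 0.6], [0.6, -0.5], [1.0, -0.1]]
[ 6.08563e+02 -1.90282e+02  2.16000e-01] deg 12.37
[[0.5, 0.6], [0.5, 0.3], [-0.7, -0.4], [0.0, -0.4], [-0.4, -0.2], [0.1, -0.0]]
[ 6.08915e+02 -1.91270e+02  2.21000e-01] deg 12.67
[[-1.3, -0.9], [-0.5, -0.1], [-1.5, 1.0], [-0.0, 0.8], [0.3, -0.6], [0.5, -0.1], [0.4, 0.9], [0.2, 0.4], [-1.0, -0.0], [-0.4, -0.2], [-0.8, 0.1], [-0.1, 0.2]]
gar
[ 5.81584e+02  1.88232e+02 -1.48000e-01] deg -8.49
[[0.2, 0.3], [-0.3, 0.2], [-0.1, -0.2], [0.1, -0.2]]
[ 5.81432e+02  1.92424e+02 -1.59000e-01] deg -9.08
[[0.3, 0.2], [-0.1, 0.3], [-0.3, -0.4], [0.2, 0.0], [0.1, 0.4], [-0.1, -0.6]]
[ 5.81925e+02  1.89625e+02 -1.50000e-01] deg -8.58
[[-0.3, 0.1], [-0.8, 0.1], [-0.7, -0.4], [-0.5, -0.3], [-0.4, 0.5], [-0.7, 0.9], [-0.5, 0.2], [-0.2, 0.3], [-0.1, 0.9], [-0.5, -0.4]]
tray
[ 6.10346e+02  1.80717e+02 -1.61000e-01] deg -9.23
[[0.4, 0.6], [0.3, -0.0], [-1.1, -0.9], [0.1, 0.2]]
[ 6.09258e+02  1.90705e+02 -1.14000e-01] deg -6.55
[[0.1, -0.1], [-0.2, 0.1], [0.1, -0.0]]
[ 6.10698e+02  1.82693e+02 -1.54000e-01] deg -8.82
[[-0.3, 0.6], [-0.3, -0.3], [-1.7, -0.9], [-0.5, 0.0], [-0.6, 1.2], [-1.3, 0.9], [-1.2, 0.7]]
```

```bash
cat > plan.py <<'E'
import sys,numpy as np
from scipy.spatial.transform import Rotation as Ro
from bench import *
def Rt(psi,tilt=0):
    c,s=np.cos(psi),np.sin(psi);return np.array([[0,c,s],[0,s,-c],[-1,0,0.]])
def cur(n=1):
    s=get_state();q=s["tcp_rot"];return s,np.array(s["eef_pos"]),Ro.from_quat([q[1],q[2],q[3],q[0]]).as_matrix()
def plan(x,y,z,psideg):
    s,p,R=cur()
    d=R.T@(np.array([x,y,z])-p);rv=Ro.from_matrix(R.T@Rt(np.radians(psideg))).as_rotvec(degrees=True)
    print("t",round(s["t"],2),"pos",np.round(p,1),"psi",round(np.degrees(np.arctan2(R[1,1],R[0,1])),2),"xaxis",np.round(R[:,0],4),"F",np.round(s["force"],1),"w",round(s["width"],1),"j",np.round(s["joint_positions"],2))
    print("shift",np.round(d/600,4),"rot",np.round(rv/60,4))
if __name__=="__main__": plan(*map(float,sys.argv[1:5]))
E
python3 plan.py 148.6 -632.8 233.6 -90
python3 - <<'E'
from h import *
T=load("top0")
for n,u,v,z in(("bottle",155,250,60),("screw tip",326,212,5),("screw end",321,274,8),("rack far",317,125,90),("rack near",324,182,90),("jar",490,216,60)):print(n,np.round(back(T,u,v,z)))
E
```

```text
t 0.1 pos [ 148.5 -632.3  232.8] psi -76.78 xaxis [-5.0e-04  1.5e-03 -1.0e+00] F [-0.6 -0.1  0.3] w 92.0 j [ 1.3   0.47 -0.01  1.6   0.01  1.07 -0.06]
shift [-0.0014  0.0008  0.    ] rot [0.2203 0.0003 0.0014]
bottle [515. 373.  60.]
screw tip [595. -17.   5.]
screw end [449.  -1.   8.]
rack far [782.  -3.  90.]
rack near [654. -15.  90.]
jar [ 570. -386.   60.]
```

```bash
python3 plan.py 420 -300 232 -40
```

```text
t 0.1 pos [ 148.5 -632.3  232.8] psi -76.78 xaxis [-5.0e-04  1.5e-03 -1.0e+00] F [-0.6 -0.1  0.3] w 92.0 j [ 1.3   0.47 -0.01  1.6   0.01  1.07 -0.06]
shift [ 0.0019 -0.4357 -0.5672] rot [-6.13e-01 -3.00e-04  1.40e-03]
```

Request:
servo_tool:
  motion: "0.002 -0.436 -0.567 -0.613 0 0 -0.4; 0.002 -0.436 -0.567 -0.613 0 0 -0.4; 0.002 -0.436 -0.567 -0.613 0 0 -0.4; 0.002 -0.436 -0.567 -0.613 0 0 -0.4; 0.002 -0.436 -0.567 -0.613 0 0 -0.4; 0.002 -0.436 -0.567 -0.613 0 0 -0.4; 0.002 -0.436 -0.567 -0.613 0 0 -0.4; 0.002 -0.436 -0.567 -0.613 0 0 -0.4; 0.002 -0.436 -0.567 -0.613 0 0 -0.4; 0.002 -0.436 -0.567 -0.613 0 0 -0.4"
  grip_force: 25

```text
t: 0.93
eef_pos: [412.8, -308.2, 232.3]
tcp_rot: [-0.299, -0.641, -0.299, 0.641]
force: [1.0, -0.8, 0.1]
width: 28.6
```

```bash
python3 plan.py 470 60 200 -8.6
```

```text
t 0.93 pos [ 412.8 -308.2  232.3] psi -40.01 xaxis [-3.e-04 -1.e-04 -1.e+00] F [ 1.  -0.8  0.1] w 28.6 j [ 0.86  0.27 -0.33  1.91  0.1   0.98 -0.22]
shift [ 0.0538 -0.3215 -0.5313] rot [-5.236e-01  2.000e-04  2.000e-04]
```

Request:
servo_tool:
  motion: "0.054 -0.321 -0.531 -0.523 0 0 -0.4; 0.054 -0.321 -0.531 -0.523 0 0 -0.4; 0.054 -0.321 -0.531 -0.523 0 0 -0.4; 0.054 -0.321 -0.531 -0.523 0 0 -0.4; 0.054 -0.321 -0.531 -0.523 0 0 -0.4; 0.054 -0.321 -0.531 -0.523 0 0 -0.4; 0.054 -0.321 -0.531 -0.523 0 0 -0.4; 0.054 -0.321 -0.531 -0.523 0 0 -0.4; 0.054 -0.321 -0.531 -0.523 0 0 -0.4; 0.054 -0.321 -0.531 -0.523 0 0 -0.4"

```text
t: 1.77
eef_pos: [469.2, 66.4, 200.0]
tcp_rot: [0.463, 0.535, 0.465, -0.532]
force: [0.5, -0.0, 0.4]
width: 27.7
```

```bash
python3 plan.py 545.4 192 90 -8.6
```

```text
t 1.77 pos [469.2  66.4 200. ] psi -7.96 xaxis [ 6.0e-04  4.4e-03 -1.0e+00] F [ 0.5 -0.   0.4] w 27.7 j [ 0.34  0.28 -0.63  2.02  0.21  0.9  -0.54]
shift [ 0.1843  0.0968 -0.2241] rot [ 0.0106 -0.0043  0.    ]
```

Request:
servo_tool:
  motion: "0.18 0.097 -0.224 0.01 -0.004 0 -0.4; 0.18 0.097 -0.224 0.01 -0.004 0 -0.4; 0.18 0.097 -0.224 0.01 -0.004 0 -0.4; 0.18 0.097 -0.224 0.01 -0.004 0 -0.4; 0.18 0.097 -0.224 0.01 -0.004 0 -0.4; 0.18 0.097 -0.224 0.01 -0.004 0 -0.4; 0.18 0.097 -0.224 0.01 -0.004 0 -0.4"

```text
t: 2.35
eef_pos: [546.2, 182.0, 91.0]
tcp_rot: [-0.459, -0.536, -0.458, 0.54]
force: [-0.0, -0.1, -0.3]
width: 27.1
```

```bash
cat > snap.py <<'E'
import sys,cv2,pickle
from bench import *
tag=sys.argv[1]
for n in("scene","top"):
    c=read_camera(n);cv2.imwrite(f"pics/{n}{tag}.png",c["frame"][:,:,::-1]);pickle.dump(c,open(f"pics/{n}{tag}.pkl","wb"))
E
python3 snap.py 1; python3 plan.py 545.4 192 31 -8.6; python3 -c "
from h import *
crop('scene1','s1',320,130,120,90,6)
crop('top1','t1',175,130,130,130,4)"
```

```text
t 2.45 pos [547.  180.6  92.5] psi -9.29 xaxis [-5.0e-04 -5.1e-03 -1.0e+00] F [-0.1 -0.3  0.4] w 27.5 j [ 0.03  0.6  -0.53  1.86  0.42  0.8  -0.89]
shift [ 0.1024 -0.0057 -0.0188] rot [-0.0114  0.0048 -0.0003]
```

View pics/s1.png

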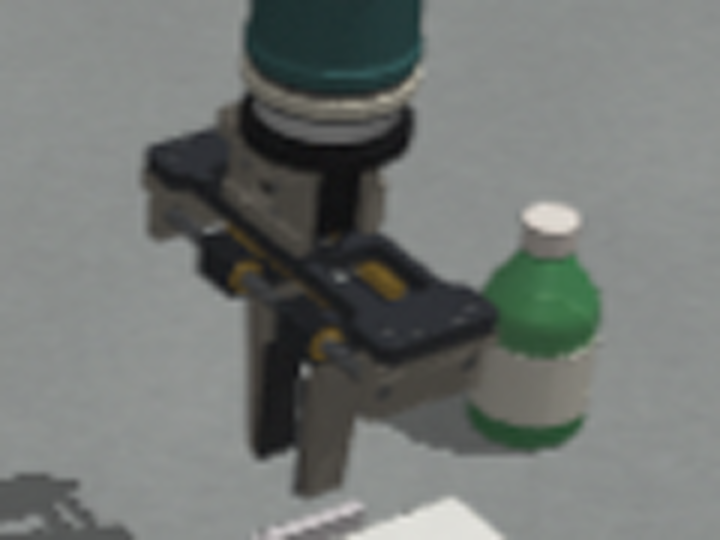

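View pics/t1.png

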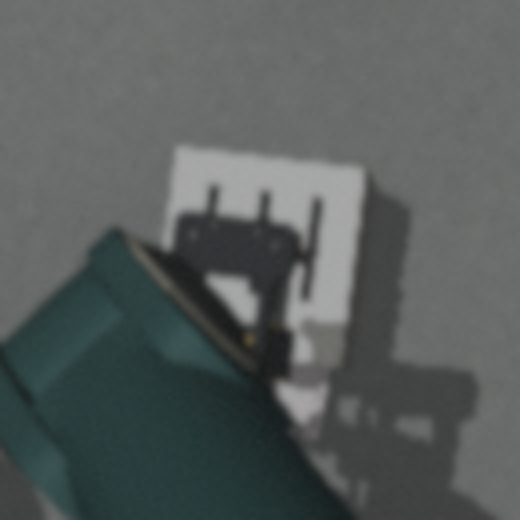

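The gripper is above and slightly beside the lip, clear of the garage roof. I'll correct y and go partway down.

Request:
servo_tool:
  motion: "0.04 -0.006 -0.019 -0.011 0.005 0 -0.4; 0.06 -0.006 -0.019 -0.011 0.005 0 -0.4; 0.06 -0.006 -0.019 -0.011 0.005 0 -0.4; 0.06 -0.006 -0.019 -0.011 0.005 0 -0.4; 0.06 -0.006 -0.019 -0.011 0.005 0 -0.4; 0.06 -0.006 -0.019 -0.011 0.005 0 -0.4"

```text
t: 2.95
eef_pos: [546.0, 193.2, 57.0]
tcp_rot: [0.461, 0.537, 0.461, -0.535]
force: [-0.8, -1.1, 0.8]
width: 27.4
```

```bash
python3 snap.py 2; python3 plan.py 545.4 192 31 -8.6; python3 -c "
from h import *
crop('scene2','s2',340,150,100,80,8)
S=load('scene2')
from plan import cur
s,p,R=cur()
print(p,proj(S,p+R@[19,0,0]),proj(S,p+R@[19,14,0]))"
```

```text
t 3.05 pos [545.9 193.4  56.8] psi -8.6 xaxis [ 0.0015  0.0011 -1.    ] F [0.2 0.6 0.4] w 27.4 j [-0.01  0.65 -0.51  1.87  0.46  0.73 -0.93]
shift [ 0.043  -0.0005  0.0026] rot [ 0.0001 -0.0013 -0.0012]
[545.88627744 193.44699761  56.7995899 ] [370.34742042 217.17516172] [373.2356928  219.74353585]
```

View pics/s2.png

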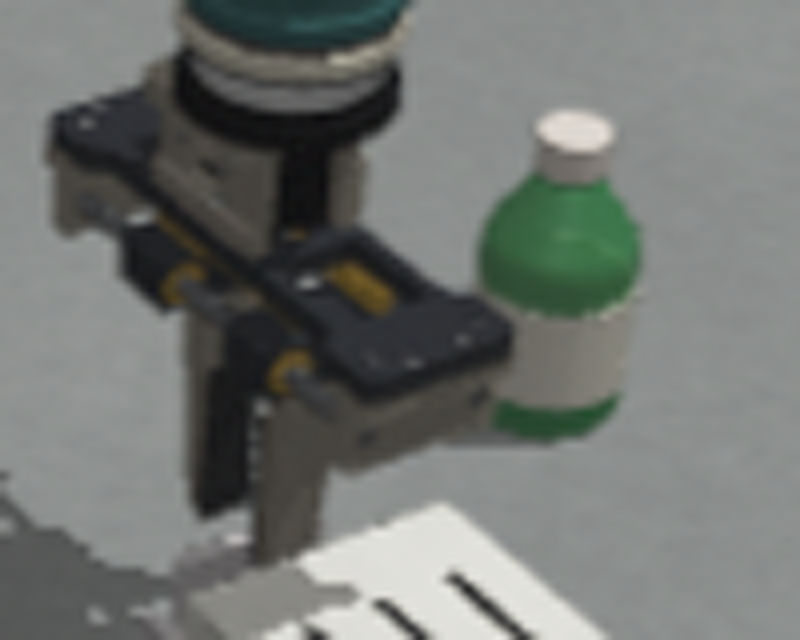

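Request:
servo_tool:
  motion: "0 -0.001 0.002 0 -0.001 -0.001 -0.52; 0.015 -0.001 0.002 0 -0.001 -0.001 -0.52; 0.03 -0.001 0.002 0 -0.001 -0.001 -0.52; 0.042 -0.001 0.002 0 -0.001 -0.001 -0.52; 0.042 -0.001 0.002 0 -0.001 -0.001 -0.52; 0.042 -0.001 0.002 0 -0.001 -0.001 -0.52"

```text
t: 3.55
eef_pos: [543.8, 192.6, 29.7]
tcp_rot: [-0.461, -0.535, -0.462, 0.537]
force: [-0.0, 0.4, -0.9]
width: 22.2
```

Request:
servo_tool:
  motion: "0 0 0 0 0 0 -1; 0 0 0 0 0 0 -1; 0 0 0 0 0 0 -1; 0 0 0 0 0 0 -1; 0 0 0 0 0 0 -1; 0 0 0 0 0 0 -1"

```text
t: 4.05
eef_pos: [544.9, 192.6, 31.0]
tcp_rot: [-0.461, -0.536, -0.461, 0.536]
force: [1.4, -0.1, -0.8]
width: 7.8
```

```bash
python3 plan.py 545.4 192 31 -8.6
```

```text
t 4.05 pos [544.9 192.6  31. ] psi -8.57 xaxis [-4.e-04  3.e-04 -1.e+00] F [ 1.4 -0.1 -0.8] w 7.8 j [-0.03  0.69 -0.48  1.88  0.48  0.69 -0.95]
shift [-0.0001  0.001   0.0009] rot [ 0.0005 -0.0002  0.0004]
```

Request:
servo_tool:
  motion: "0 -0.02 0 0 0 0 -1; 0 -0.045 0 0 0 0 -1; 0 -0.07 0 0 0 0 -1; 0 -0.095 0 0 0 0 -1; 0 -0.12 0 0 0 0 -1; 0 -0.145 0 0 0 0 -1; 0 -0.17 0 0 0 0 -1; 0 -0.195 0 0 0 0 -1; 0 -0.2 0 0 0 0 -1; 0 -0.2 0 0 0 0 -1"

```text
t: 4.88
eef_pos: [425.0, 210.6, 31.0]
tcp_rot: [-0.461, -0.535, -0.462, 0.536]
force: [-1.5, -0.6, -0.8]
width: 7.9
```

Request:
servo_tool:
  motion: "0 0 0 0 0 0 -1; 0 0 0 0 0 0 -0.4; 0 0 0 0 0 0 -0.4; 0 0 0 0 0 0 -0.4; 0 0 0 0 0 0 -0.4; -0.05 0 0 0 0 0 -0.4; -0.12 0 0 0 0 0 -0.4; -0.18 0 0 0 0 0 -0.4; -0.22 0 0 0 0 0 -0.4; -0.22 0 0 0 0 0 -0.4"

```text
t: 5.72
eef_pos: [428.9, 212.0, 167.6]
tcp_rot: [0.462, 0.539, 0.46, -0.533]
force: [0.6, -0.0, 0.2]
width: 27.6
```

```bash
python3 snap.py 3; python3 plan.py 495 201 160 -40
```

```text
t 5.82 pos [426.7 210.2 163.5] psi -8.61 xaxis [ 1.2e-03  3.0e-04 -1.0e+00] F [ 0.4 -0.6  0. ] w 27.5 j [ 0.03  0.35 -0.65  2.05  0.29  0.83 -0.94]
shift [ 0.006   0.1148 -0.0018] rot [ 0.5231 -0.0007 -0.0009]
```

View pics/scene3.png

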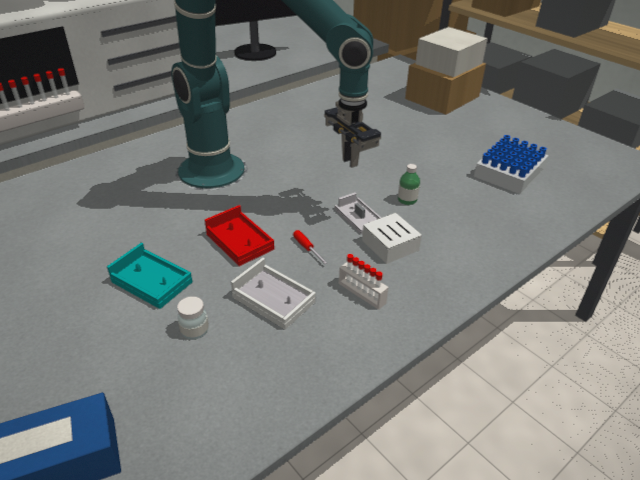

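View pics/top3.png

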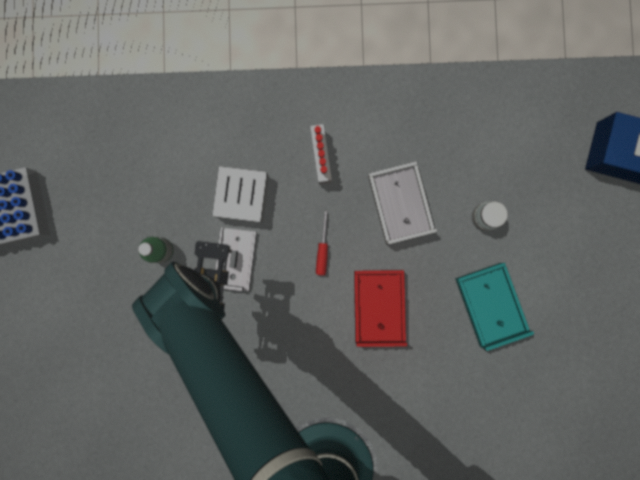

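Scene: the tray is out at about (358,213), in front of the garage, and every bystander is where it was. I'll swing the arm aside, turning it for the handle, to measure the tray.

```bash
python3 plan.py 440 20 200 -60
```

```text
t 5.82 pos [426.7 210.2 163.5] psi -8.61 xaxis [ 1.2e-03  3.0e-04 -1.0e+00] F [ 0.4 -0.6  0. ] w 27.5 j [ 0.03  0.35 -0.65  2.05  0.29  0.83 -0.94]
shift [-0.0608  0.0694  0.3101] rot [ 8.565e-01 -9.000e-04 -8.000e-04]
```

Request:
servo_tool:
  motion: "-0.06 0.07 0.31 0.86 0 0 -0.4; -0.06 0.07 0.31 0.86 0 0 -0.4; -0.06 0.07 0.31 0.86 0 0 -0.4; -0.06 0.07 0.31 0.86 0 0 -0.4; -0.06 0.07 0.31 0.86 0 0 -0.4; -0.06 0.07 0.31 0.86 0 0 -0.4; -0.06 0.07 0.31 0.86 0 0 -0.4; -0.06 0.07 0.31 0.86 0 0 -0.4; -0.06 0.07 0.31 0.86 0 0 -0.4"

```text
t: 6.57
eef_pos: [439.1, 20.2, 197.6]
tcp_rot: [-0.182, -0.682, -0.183, 0.684]
force: [0.2, 1.0, -0.4]
width: 27.7
```

```bash
python3 snap.py 4; python3 -c "
from h import *
crop('scene4','s4',320,180,100,75,8)
crop('top4','t4',195,200,90,100,6)"
```

```text
(no output)
```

View pics/s4.png

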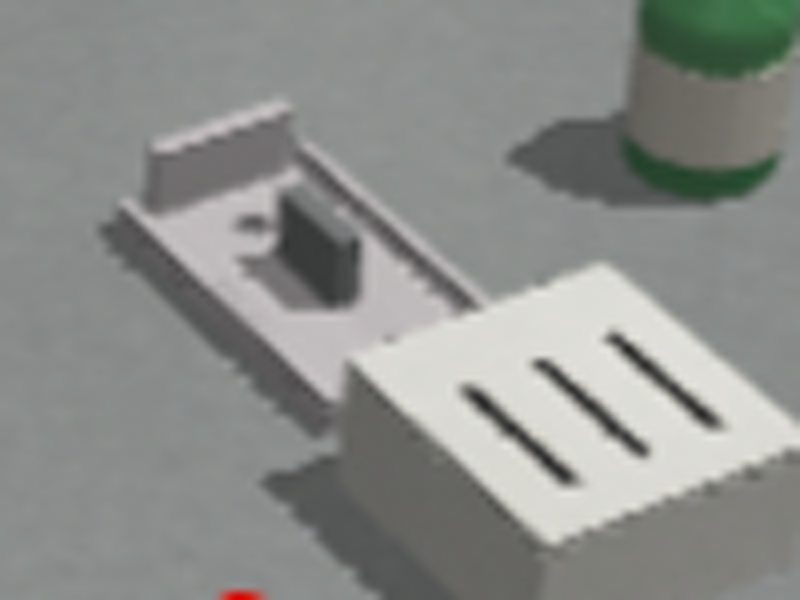

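View pics/t4.png

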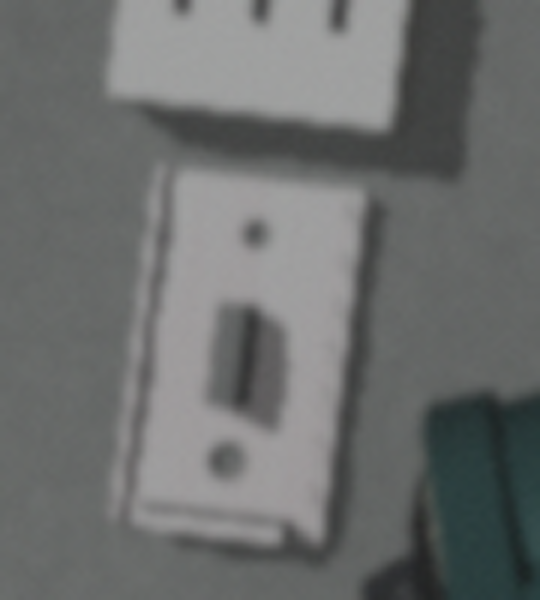

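```bash
python3 - <<'E'
from fit import *
T=load("top4");S=load("scene4")
def tg(X,Y,l):return(T,px(X,195,6),px(Y,200,6),l)
def sg(X,Y,l):return(S,px(X,320,8),px(Y,180,8),l)
a=[tg(158,165,(70,42,16)),tg(372,190,(70,-42,16)),tg(112,520,(-70,42,16)),tg(325,550,(-70,-42,16)),tg(280,548,(-70,-30,38)),tg(256,234,(48,0,8)),tg(226,461,(-42,0,8)),tg(222,303,(20,6,40)),tg(257,307,(20,-6,40)),tg(205,403,(-20,6,40)),tg(238,409,(-20,-6,40))]
b=[sg(148,148,(-70,-30,38)),sg(292,105,(-62,30,38)),sg(120,205,(-70,-42,16)),sg(282,190,(-20,-6,40)),sg(300,182,(-20,6,40)),sg(357,228,(20,6,40)),sg(340,240,(20,-6,40)),sg(252,222,(-42,0,8))]
for o in(a,b,a+b):fitpose(o,[490,200,-.15])
E
python3 plan.py 490 200 160 -98.6
```

```text
[ 4.90618e+02  1.99951e+02 -1.57000e-01] deg -8.98
[[0.1, -0.1], [-0.3, 0.3], [-0.4, 0.0], [-0.4, -0.3], [0.5, -0.1], [0.7, 0.1], [0.5, 0.2], [-0.2, -0.2], [-0.8, -0.2], [0.3, 0.4], [-0.0, 0.0]]
[ 4.88911e+02  2.05685e+02 -1.40000e-01] deg -8.02
[[-0.3, -0.5], [-0.0, 0.4], [-0.4, -0.3], [-0.7, -0.3], [0.5, -0.5], [1.3, 0.6], [-0.0, 0.4], [-0.0, 0.3]]
[ 4.90703e+02  2.00821e+02 -1.62000e-01] deg -9.3
[[-0.1, -0.2], [-0.5, 0.4], [-0.9, -0.1], [-1.0, -0.3], [-0.1, -0.1], [0.5, 0.1], [0.1, 0.1], [-0.5, -0.3], [-1.2, -0.2], [-0.1, 0.3], [-0.5, 0.0], [-0.8, 0.1], [-0.3, 1.2], [-1.0, 0.2], [-1.4, 0.5], [-0.2, 0.3], [0.4, 1.6], [-1.0, 1.3], [-0.6, 1.0]]
t 6.67 pos [439.4  20.7 198. ] psi -59.94 xaxis [-2.8e-03  3.0e-04 -1.0e+00] F [-0.7 -0.1 -1. ] w 27.6 j [ 0.28  0.2  -0.45  2.1   0.11  0.87 -1.27]
shift [ 0.0631 -0.2163 -0.2229] rot [0.6443 0.0027 0.0008]
```

Request:
servo_tool:
  motion: "0.06 -0.217 -0.224 0.644 0.003 0 -0.4; 0.06 -0.217 -0.224 0.644 0.003 0 -0.4; 0.06 -0.217 -0.224 0.644 0.003 0 -0.4; 0.06 -0.217 -0.224 0.644 0.003 0 -0.4; 0.06 -0.217 -0.224 0.644 0.003 0 -0.4; 0.1 -0.217 -0.224 0.644 0.003 0 -0.4; 0.12 -0.217 -0.224 0.644 0.003 0 -0.4; 0.12 -0.217 -0.224 0.644 0.003 0 -0.4; 0.12 -0.217 -0.224 0.644 0.003 0 -0.4; 0.12 -0.217 -0.224 0.644 0.003 0 -0.4"

```text
t: 7.5
eef_pos: [491.8, 198.8, 127.3]
tcp_rot: [-0.054, 0.706, -0.054, -0.704]
force: [0.2, -0.5, 0.4]
width: 27.7
```

```bash
python3 snap.py 5; python3 plan.py 490.6 201 35 -98.8;python3 -c "
from h import *
crop('scene5','s5',310,130,120,100,6)"
```

```text
t 7.6 pos [492.4 199.  127.9] psi -98.84 xaxis [ 3.7e-03  9.0e-04 -1.0e+00] F [-0.7  0.3  1.3] w 27.3 j [-0.16  0.44 -0.35  1.96  0.21  0.77 -2.36]
shift [ 0.1549 -0.0026  0.004 ] rot [-0.0006 -0.0034  0.0014]
```

View pics/s5.png

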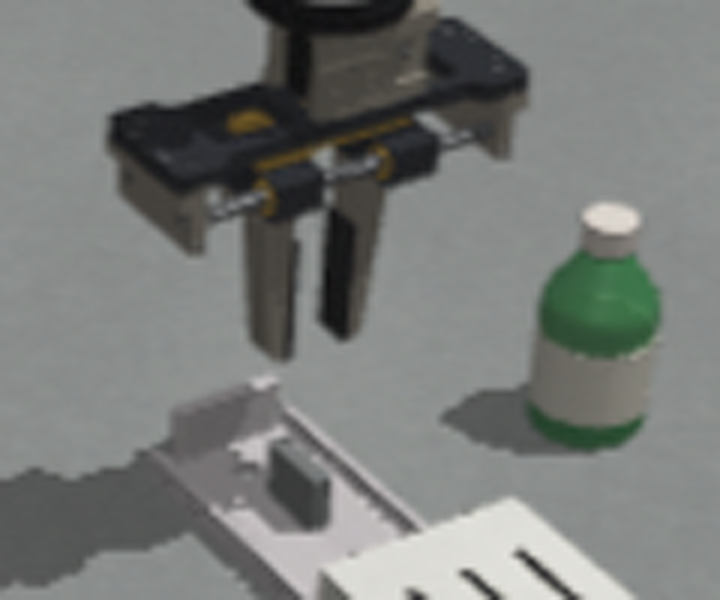

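Request:
servo_tool:
  motion: "0.04 -0.003 0.004 0 -0.003 0.001 -0.4; 0.08 -0.003 0.004 0 -0.003 0.001 -0.4; 0.11 -0.003 0.004 0 -0.003 0.001 -0.4; 0.11 -0.003 0.004 0 -0.003 0.001 -0.4; 0.11 -0.003 0.004 0 -0.003 0.001 -0.4"

```text
t: 8.02
eef_pos: [489.7, 201.6, 61.1]
tcp_rot: [0.054, -0.704, 0.055, 0.706]
force: [-0.2, 0.6, 0.7]
width: 27.8
```

```bash
python3 snap.py 6; python3 plan.py 490.6 201 35 -98.8;python3 -c "
from h import *
crop('scene6','s6',320,160,100,80,8)"
```

```text
t 8.12 pos [490.7 202.4  62.3] psi -98.82 xaxis [ 0.001  0.001 -1.   ] F [ 0.4 -0.1 -0.5] w 27.6 j [-0.2   0.54 -0.31  1.99  0.27  0.64 -2.41]
shift [ 0.0455  0.0024 -0.0001] rot [-0.0004 -0.0008  0.0011]
```

View pics/s6.png

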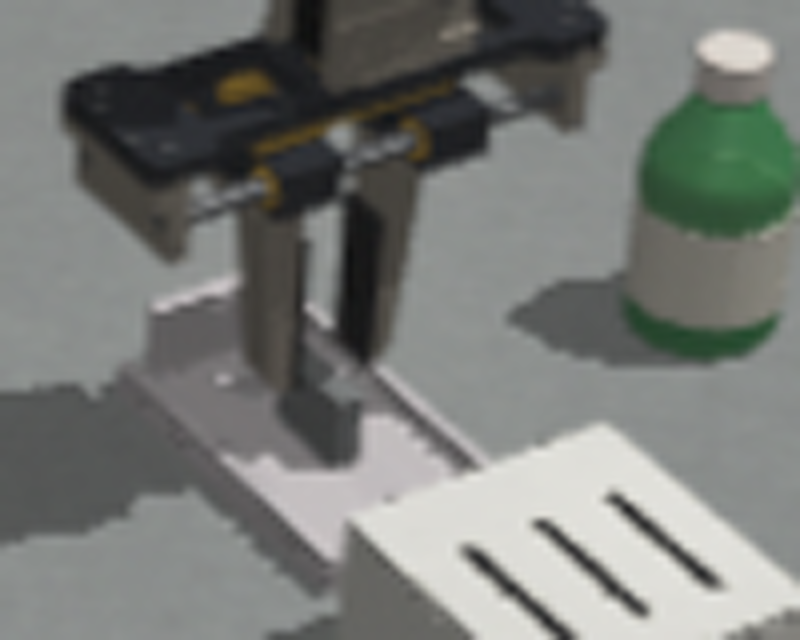

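The fingers straddle the handle, at about (320,400) in the crop. Going down and gripping.

Request:
servo_tool:
  motion: "0.02 0.001 0 0 -0.001 0.001 -0.4; 0.035 0.001 0 0 -0.001 0.001 -0.4; 0.0455 0.001 0 0 -0.001 0.001 -0.4; 0.0455 0.001 0 0 -0.001 0.001 -0.4; 0.0455 0.001 0 0 -0.001 0.001 -1; 0.0455 0.001 0 0 -0.001 0.001 -1; 0.0455 0.001 0 0 -0.001 0.001 -1; 0.0455 0.001 0 0 -0.001 0.001 -1; 0.0455 0.001 0 0 -0.001 0.001 -1; 0.0455 0.001 0 0 -0.001 0.001 -1"
  grip_force: 30

```text
t: 8.95
eef_pos: [489.6, 202.0, 33.6]
tcp_rot: [0.054, -0.704, 0.054, 0.706]
force: [-0.0, 1.1, -2.1]
width: 11.7
```

```bash
python3 plan.py 490.6 201 165 -98.8
```

```text
t 8.95 pos [489.6 202.   33.6] psi -98.79 xaxis [-2.1e-03 -3.0e-04 -1.0e+00] F [-0.   1.1 -2.1] w 11.7 j [-0.22  0.59 -0.29  2.    0.29  0.59 -2.43]
shift [-0.2189  0.0015 -0.0014] rot [ 0.0001  0.0019 -0.0006]
```

Request:
servo_tool:
  motion: "-0.02 0 0 0 0.001 0 -1; -0.05 0 0 0 0.001 0 -1; -0.1 0 0 0 0.001 0 -1; -0.15 0 0 0 0.001 0 -1; -0.2 0 0 0 0.001 0 -1; -0.22 0 0 0 0.001 0 -1; -0.22 0 0 0 0.001 0 -1; -0.22 0 0 0 0.001 0 -1"

```text
t: 9.62
eef_pos: [489.6, 201.4, 165.4]
tcp_rot: [0.054, -0.705, 0.055, 0.705]
force: [-0.8, -0.1, -3.6]
width: 12.0
```

```bash
python3 plan.py 540 20 165 -88
```

```text
t 9.62 pos [489.6 201.4 165.4] psi -98.82 xaxis [-0.0011 -0.0013 -1.    ] F [-0.8 -0.1 -3.6] w 12.0 j [-0.15  0.39 -0.37  1.94  0.18  0.85 -2.34]
shift [ 0.0009  0.2858 -0.1293] rot [-0.1803  0.001  -0.0013]
```

Force −3.6 N from the tray, so it is held. Moving across smoothly.

Request:
servo_tool:
  motion: "0.001 0.03 -0.013 -0.02 0 0 -1; 0.001 0.08 -0.036 -0.05 0 0 -1; 0.001 0.13 -0.06 -0.08 0 0 -1; 0.001 0.18 -0.08 -0.11 0 0 -1; 0.001 0.23 -0.105 -0.14 0 0 -1; 0.001 0.28 -0.128 -0.18 0 0 -1; 0.001 0.286 -0.129 -0.18 0 0 -1; 0.001 0.286 -0.129 -0.18 0 0 -1"

```text
t: 10.28
eef_pos: [538.9, 17.1, 162.4]
tcp_rot: [-0.011, -0.705, -0.01, 0.709]
force: [0.1, -0.0, -3.8]
width: 12.2
```

```bash
python3 plan.py 609 -190 165 -77.3
```

```text
t 10.28 pos [538.9  17.1 162.4] psi -88.33 xaxis [-0.0062 -0.0019 -1.    ] F [ 0.1 -0.  -3.8] w 12.2 j [ 0.19  0.4  -0.35  1.91  0.18  0.86 -1.8 ]
shift [-0.0045  0.3484 -0.1068] rot [-0.1838  0.0061 -0.001 ]
```

Request:
servo_tool:
  motion: "0 0.04 -0.012 -0.02 0.003 0 -1; 0 0.09 -0.028 -0.05 0.006 0 -1; 0 0.14 -0.043 -0.08 0.006 0 -1; 0 0.19 -0.058 -0.1 0.006 0 -1; 0 0.24 -0.073 -0.13 0.006 0 -1; 0 0.29 -0.09 -0.16 0.006 0 -1; 0 0.33 -0.102 -0.18 0.006 0 -1; 0 0.346 -0.107 -0.184 0.006 0 -1; 0 0.346 -0.107 -0.184 0.006 0 -1; 0 0.346 -0.107 -0.184 0.006 0 -1"

```text
t: 11.12
eef_pos: [610.8, -182.4, 163.6]
tcp_rot: [0.08, 0.703, 0.081, -0.702]
force: [-1.1, 0.5, -2.9]
width: 11.8
```

```bash
python3 snap.py 7; python3 plan.py 609 -190 120 -77.3;python3 -c "
from h import *
crop('scene7','s7',200,170,140,120,5)
crop('top7','t7',345,140,120,120,5)"
```

```text
t 11.22 pos [ 611.1 -181.4  164.5] psi -76.77 xaxis [ 0.0034  0.0019 -1.    ] F [ 0.1  0.4 -2.9] w 12.1 j [ 0.48  0.55 -0.33  1.68  0.21  0.95 -1.27]
shift [0.0741 0.0133 0.0069] rot [ 0.0088 -0.0035  0.001 ]
```

View pics/s7.png

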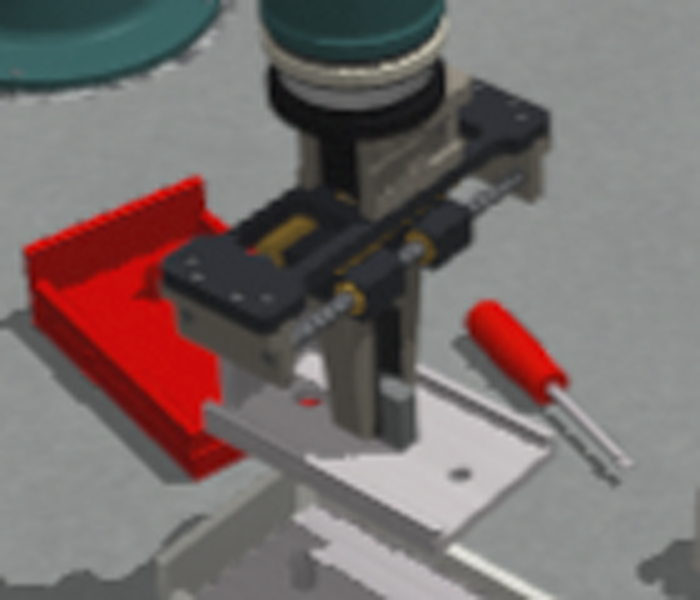

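View pics/t7.png

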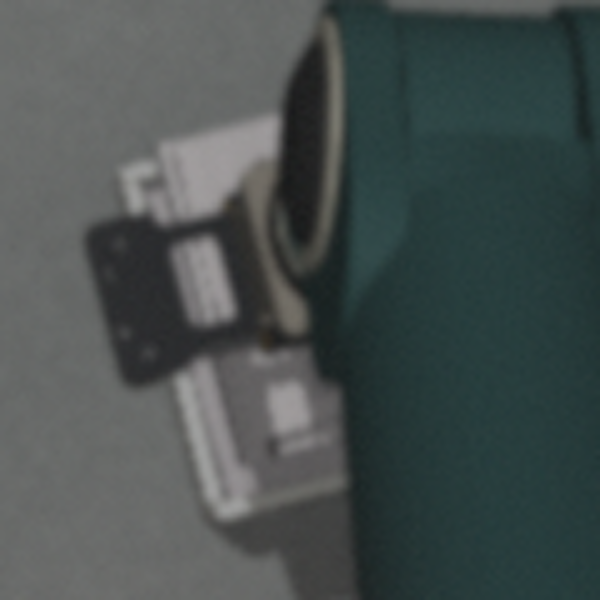

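Request:
servo_tool:
  motion: "0.04 0.013 0.006 0.008 -0.003 0 -1; 0.08 0.013 0.006 0.008 -0.003 0 -1; 0.098 0.013 0.006 0.008 -0.003 0 -1; 0.098 0.013 0.006 0.008 -0.003 0 -1; 0.098 0.013 0.006 0.008 -0.003 0 -1; 0.098 0.013 0.006 0.008 -0.003 0 -1; 0.098 0.013 0.006 0.008 -0.003 0 -1"

```text
t: 11.8
eef_pos: [611.2, -192.8, 107.9]
tcp_rot: [0.078, 0.704, 0.077, -0.701]
force: [-0.6, 0.3, -2.9]
width: 11.7
```

```bash
python3 snap.py 8; python3 plan.py 609 -190 85 -77.3;python3 -c "
from h import *
crop('scene8','s8',215,215,120,110,6)
crop('top8','t8',355,145,110,110,6)"
```

```text
t 11.9 pos [ 610.8 -193.2  107.6] psi -77.43 xaxis [ 0.0038 -0.0014 -1.    ] F [-0.8 -0.6 -3.1] w 11.8 j [ 0.47  0.62 -0.3   1.71  0.23  0.85 -1.28]
shift [ 0.0377 -0.006   0.002 ] rot [-0.0021 -0.0033 -0.0021]
```

View pics/s8.png

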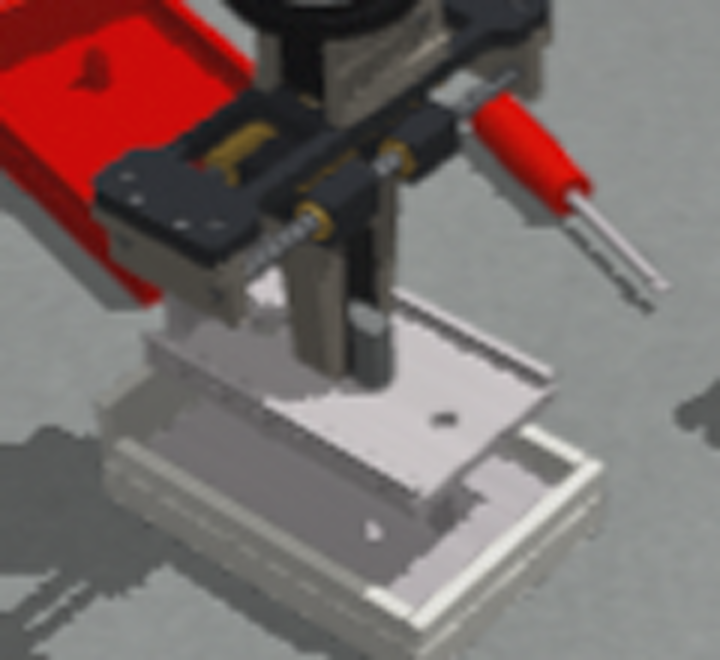

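View pics/t8.png

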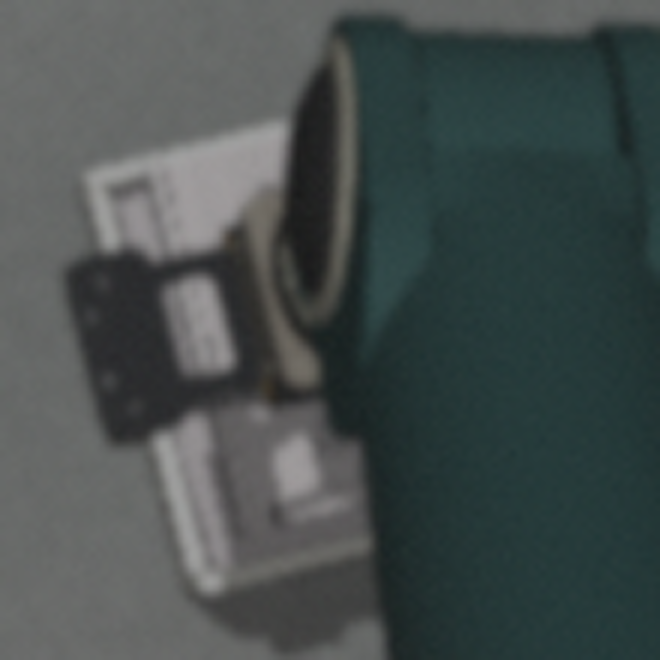

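```bash
python3 - <<'E'
from fit import *
S=load("scene8")
h=73.3
def sg(X,Y,l):return(S,px(X,215,6),px(Y,215,6),(l[0],l[1],l[2]+h))
b=[sg(557,378,(70,42,16)),sg(418,493,(70,-42,16)),sg(148,338,(-70,-42,16)),sg(444,419,(48,0,8)),sg(390,316,(20,6,40)),sg(356,326,(20,-6,40))]
fitpose(b,[609,-190,.22])
# bay rear corners again in this picture
b=[(S,px(412,215,6),px(628,215,6),(85,-57,35)),(S,px(605,215,6),px(465,215,6),(85,57,35)),(S,px(98,215,6),px(403,215,6),(-85,-57,55)),(S,px(372,215,6),px(525,215,6),(48,0,44))]
fitpose(b,[609,-190,.22])
E
```

```text
[ 6.10050e+02 -1.89921e+02  2.25000e-01] deg 12.88
[[-0.3, -1.3], [-0.5, -0.3], [-1.0, -0.5], [-0.2, 0.2], [0.8, 0.6], [3.1, 1.7]]
[ 6.08491e+02 -1.91597e+02  2.07000e-01] deg 11.85
[[0.2, 1.0], [-0.4, 0.7], [-1.3, -0.5], [10.9, -5.8]]
```

```bash
python3 - <<'E'
from h import *
im=cv2.GaussianBlur(cv2.cvtColor(load("top0")["frame"],cv2.COLOR_RGB2GRAY),(0,0),1.5).astype(float)
us=np.arange(10,640,30);vs=[]
for u in us:
    g=np.diff(im[40:100,u]);i=np.argmin(g);a,b,c=g[i-1:i+2];vs.append(40.5+i+.5*(a-c)/(a-2*b+c))
p=np.polyfit(us,vs,1);print(p,np.round(vs-np.polyval(p,us),2))
im=cv2.GaussianBlur(cv2.cvtColor(load("scene0")["frame"],cv2.COLOR_RGB2GRAY),(0,0),1.5).astype(float)
crop("scene0","sfull",240,180,400,300,2)
E
```

```text
[-3.63088023e-02  7.80906494e+01] [ 0.27 -0.14 -0.55  0.04  0.13  0.05  0.14  0.23  0.19  0.08  0.17 -0.25
  0.01 -0.07 -0.48 -0.39  0.2   0.12 -0.12  0.3   0.06]
```

```bash
python3 - <<'E'
from h import *
def z(n,out,x0,y0,w,h,k):
    im=load(n)["frame"][y0:y0+h,x0:x0+w,::-1]
    im=cv2.resize(im,None,fx=k,fy=k,interpolation=cv2.INTER_CUBIC)
    im=cv2.convertScaleAbs(im,alpha=1.6,beta=-60);cv2.imwrite(f"pics/{out}.png",im)
z("top8","t8z",362,160,55,50,14)
z("scene8","s8z",230,260,90,65,8)
E
```

```text
(no output)
```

View pics/t8z.png

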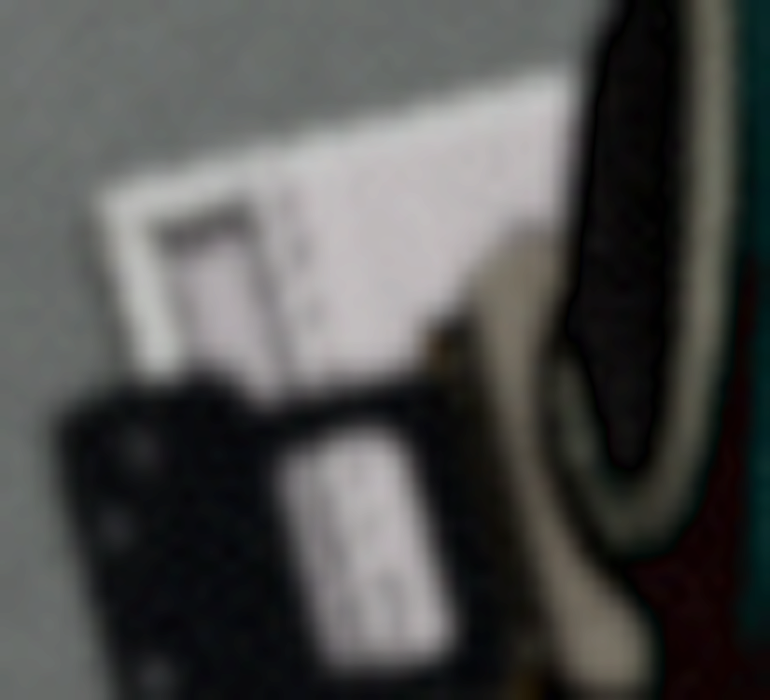

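View pics/s8z.png

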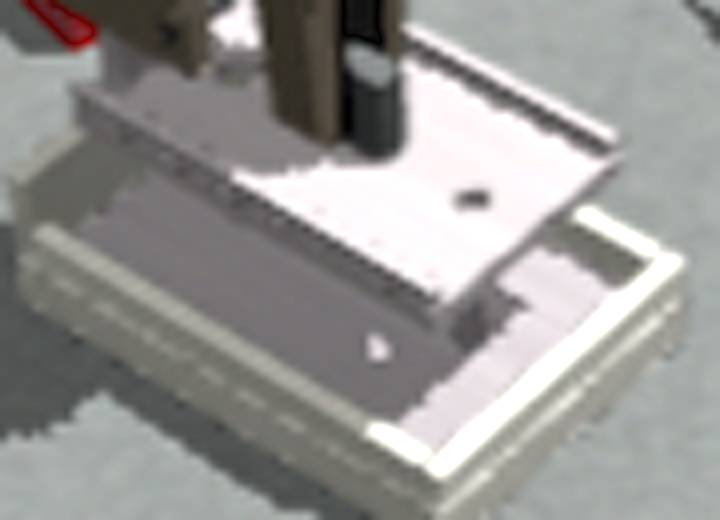

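```bash
cat > ov.py <<'E'
from h import *
def tf(p,l): c,s=np.cos(p[2]),np.sin(p[2]);return [p[0]+c*l[0]-s*l[1],p[1]+s*l[0]+c*l[1],l[2]+(p[3] if len(p)>3 else 0)]
def rect(x0,x1,y0,y1,z): return [((x0,y0,z),(x1,y0,z)),((x1,y0,z),(x1,y1,z)),((x1,y1,z),(x0,y1,z)),((x0,y1,z),(x0,y0,z))]
def circ(x,r,z): a=np.linspace(0,2*np.pi,17);return [((x+r*np.cos(a[i]),r*np.sin(a[i]),z),(x+r*np.cos(a[i+1]),r*np.sin(a[i+1]),z)) for i in range(16)]
TR=rect(-70,70,-42,42,16)+rect(-70,70,-42,42,0)+circ(48,5,8)+circ(-42,7,8)+rect(-20,20,-6,6,40)+rect(-70,-62,-30,30,38)
BA=rect(-85,85,-57,57,35)+rect(-77,77,-49,49,35)+rect(-77,77,-49,49,20)+rect(-85,-77,-57,57,55)+circ(48,4,20)+circ(-42,6,20)
def ov(n,out,x0,y0,w,h,k,items,du=0,dv=0):
    C=load(n);im=cv2.resize(C["frame"][y0:y0+h,x0:x0+w,::-1],None,fx=k,fy=k,interpolation=cv2.INTER_CUBIC)
    for seg,p,col in items:
        for a,b in seg:
            q=[proj(C,tf(p,l)) for l in(a,b)]
            q=[tuple(int(round(4*v)) for v in ((r[0]-x0+.5)*k-.5,(r[1]-y0+.5)*k-.5)) for r in q]
            cv2.line(im,q[0],q[1],col,1,cv2.LINE_AA,2)
    cv2.imwrite(f"pics/{out}.png",im)
E
python3 - <<'E'
from ov import *
r=np.radians
tr=(610.8,-193.2,r(12.57),73.3);ba=(608.9,-192,r(12.6))
ov("scene8","o1",220,250,105,75,7,[(TR,tr,(0,255,0)),(BA,ba,(0,0,255))])
ov("top8","o2",358,155,85,100,7,[(TR,tr,(0,255,0)),(BA,ba,(0,0,255))])
ov("top0","o3",358,155,85,100,7,[(BA,ba,(0,0,255))])
E
```

```text
(no output)
```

View pics/o1.png

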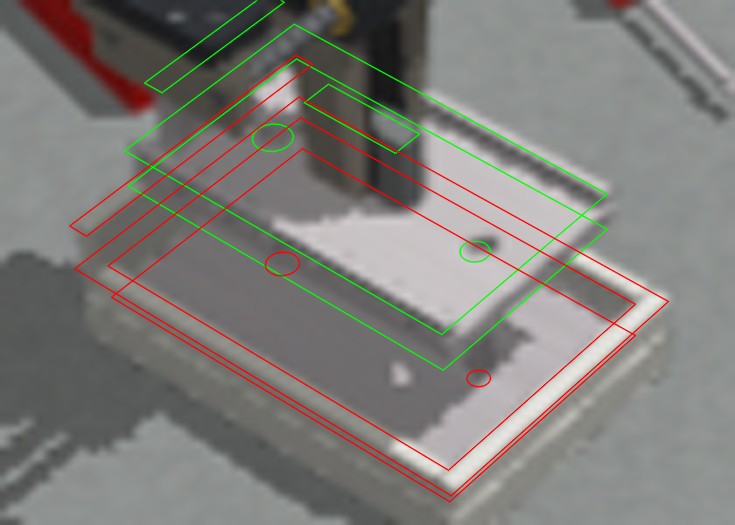

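View pics/o2.png

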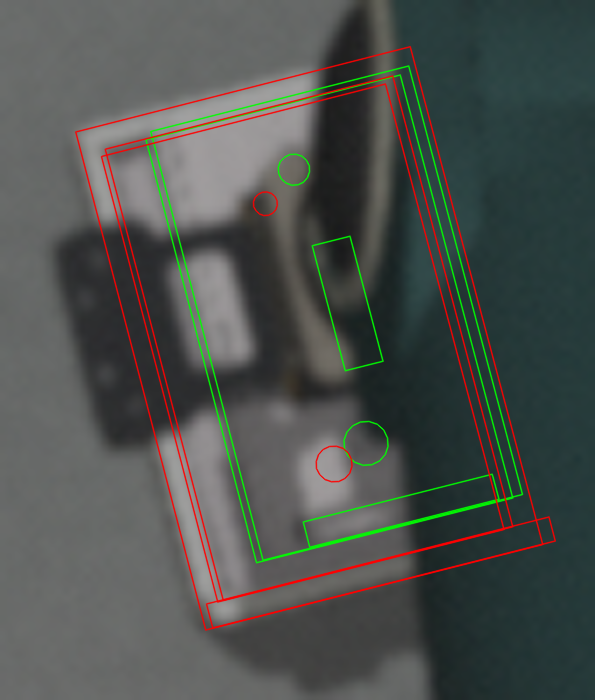

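View pics/o3.png

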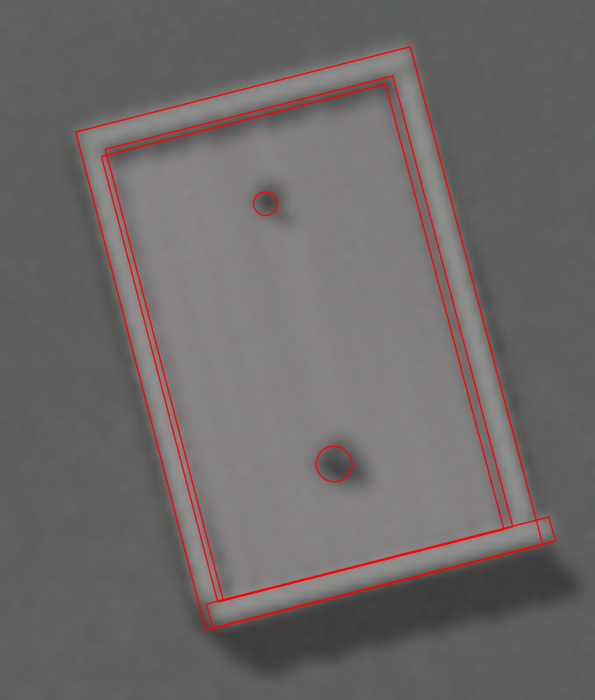

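```bash
python3 plan.py 608.7 -193.2 83 -77.3
```

```text
t 11.9 pos [ 610.8 -193.2  107.6] psi -77.43 xaxis [ 0.0038 -0.0014 -1.    ] F [-0.8 -0.6 -3.1] w 11.8 j [ 0.47  0.62 -0.3   1.71  0.23  0.85 -1.28]
shift [ 0.041  -0.0009  0.0036] rot [-0.0021 -0.0033 -0.0021]
```

Request:
servo_tool:
  motion: "0.01 -0.001 0.0036 -0.002 -0.003 -0.001 -1; 0.025 -0.001 0.0036 -0.002 -0.003 -0.001 -1; 0.041 -0.001 0.0036 -0.002 -0.003 -0.001 -1; 0.041 -0.001 0.0036 -0.002 -0.003 -0.001 -1; 0.041 -0.001 0.0036 -0.002 -0.003 -0.001 -1; 0.041 -0.001 0.0036 -0.002 -0.003 -0.001 -1; 0.041 -0.001 0.0036 -0.002 -0.003 -0.001 -1"

```text
t: 12.48
eef_pos: [608.1, -193.2, 81.8]
tcp_rot: [-0.078, -0.702, -0.078, 0.703]
force: [0.4, 0.4, -2.9]
width: 11.9
```

```bash
python3 snap.py 9; python3 plan.py 608.7 -193.2 83 -77.3; sleep 0; python3 - <<'E'
from ov import *
from plan import cur
s,p,R=cur();print(p)
r=np.radians
tr=(p[0],p[1]+3,r(12.7),p[2]-34.3);ba=(608.6,-190.5,r(12.5))
ov("scene9","o4",225,258,95,68,8,[(TR,tr,(0,255,0)),(BA,ba,(0,0,255))])
ov("scene9","o5",225,258,95,68,8,[])
ov("top9","o6",365,160,60,90,8,[])
E
```

```text
t 12.58 pos [ 608.2 -193.2   82. ] psi -77.32 xaxis [-9.e-04 -6.e-04 -1.e+00] F [-0.9 -0.4 -3.7] w 11.9 j [ 0.47  0.65 -0.29  1.72  0.25  0.81 -1.29]
shift [-0.0016  0.0002 -0.0009] rot [-0.0004  0.0009 -0.0004]
[ 608.15687585 -193.20876222   82.0264838 ]
```

View pics/o4.png

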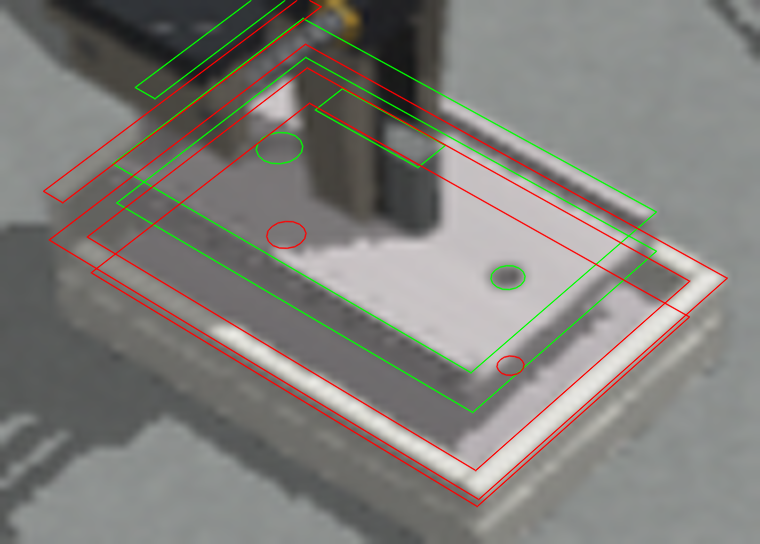

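View pics/o5.png

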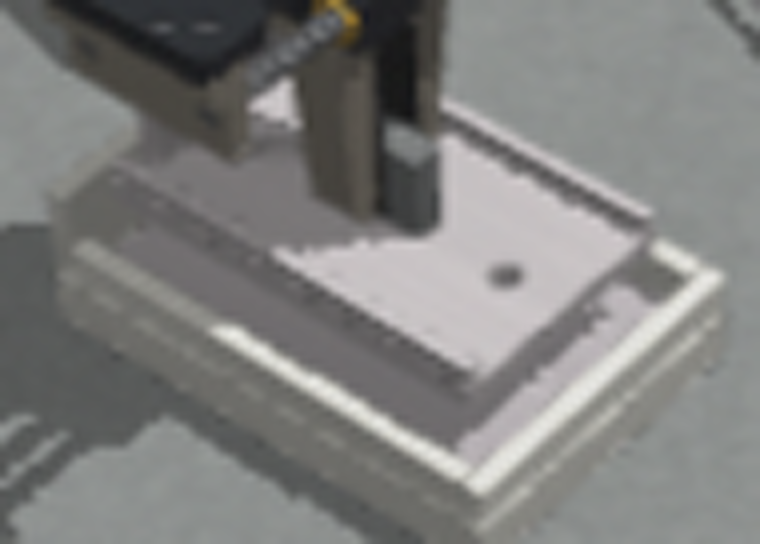

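View pics/o6.png

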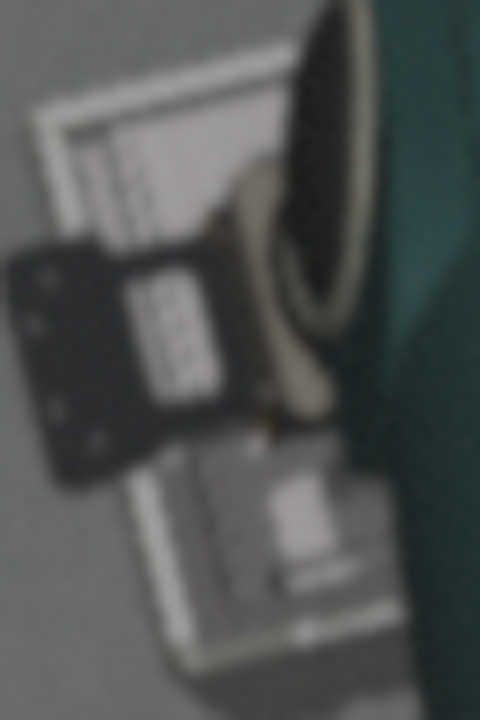

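```bash
python3 - <<'E'
from ov import *
r=np.radians
tr=(608.2,-193.2,r(12.7),47.7)
ov("top9","o7",365,160,65,90,8,[(TR,tr,(0,255,0)),(BA,(607.8,-193.2,r(12.7)),(0,0,255))])
ov("top0","o8",365,160,75,90,8,[(BA,(607.8,-193.2,r(12.7)),(0,0,255))])
E
```

```text
(no output)
```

View pics/o7.png

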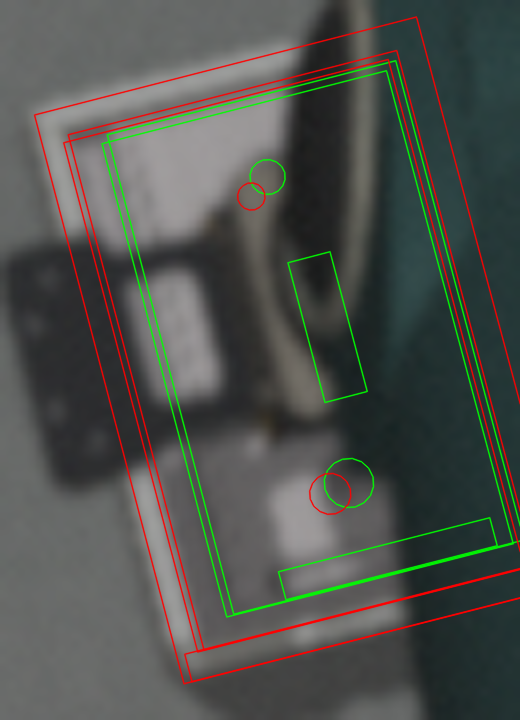

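View pics/o8.png

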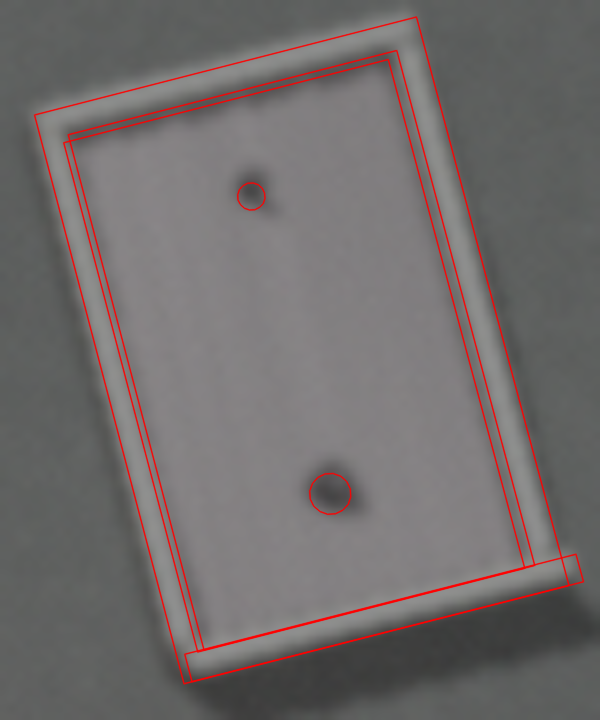

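Both views agree: the tray sits over the bay within about 1 mm. Lowering onto the pins in small steps, watching the force.

Request:
servo_tool:
  motion: "0.005 0 0 0 0 0 -1; 0.01 0 0 0 0 0 -1; 0.015 0 0 0 0 0 -1; 0.015 0 0 0 0 0 -1; 0.015 0 0 0 0 0 -1"

```text
t: 13.0
eef_pos: [607.6, -193.1, 72.3]
tcp_rot: [-0.078, -0.702, -0.078, 0.704]
force: [-0.1, -0.6, -2.0]
width: 11.9
```

```bash
python3 plan.py 608.3 -193.2 55 -77.3; python3 -c "
from bench import *
print(get_state()['torque'])"
```

```text
t 13.0 pos [ 607.6 -193.1   72.3] psi -77.32 xaxis [-2.3e-03 -2.0e-04 -1.0e+00] F [-0.1 -0.6 -2. ] w 11.9 j [ 0.47  0.66 -0.29  1.72  0.25  0.79 -1.29]
shift [ 0.0287  0.0005 -0.0012] rot [-0.0004  0.0022  0.0003]
[-0.02029008  0.02669801 -0.01458993]
```

Request:
servo_tool:
  motion: "0.004 0 0 0 0 0 -1; 0.008 0 0 0 0 0 -1; 0.012 0 0 0 0 0 -1; 0.012 0 0 0 0 0 -1; 0.012 0 0 0 0 0 -1"

```text
t: 13.42
eef_pos: [607.6, -193.0, 65.2]
tcp_rot: [-0.078, -0.702, -0.078, 0.704]
force: [-0.8, -0.1, -3.5]
width: 11.7
```

```bash
python3 snap.py 10; python3 plan.py 608.3 -193.2 55 -77.3; python3 - <<'E'
from ov import *
from bench import *
print(get_state()['torque'])
ov("scene10","o9",225,258,95,68,8,[])
E
```

```text
t 13.52 pos [ 607.8 -193.    65.4] psi -77.32 xaxis [-1.8e-03 -2.0e-04 -1.0e+00] F [-0.2  1.  -2.2] w 11.9 j [ 0.46  0.67 -0.29  1.73  0.26  0.78 -1.3 ]
shift [ 0.0173  0.0005 -0.0009] rot [-0.0003  0.0017  0.0001]
[0.16081078 0.01193255 0.046784  ]
```

View pics/o9.png

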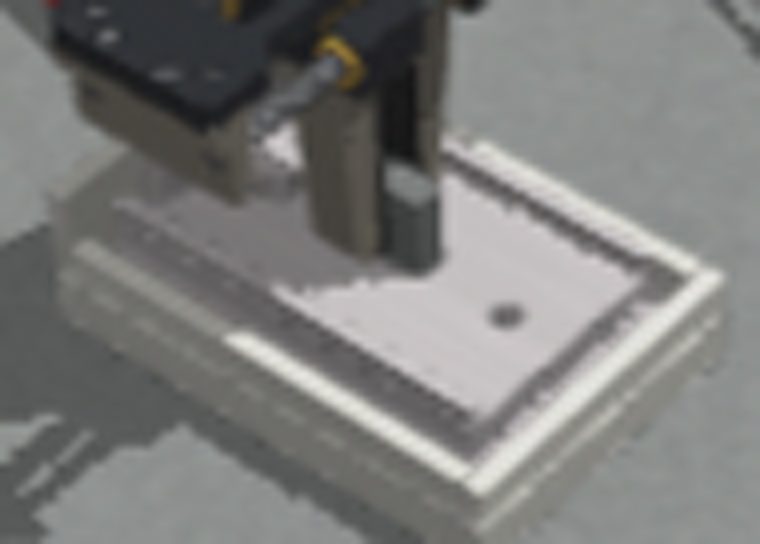

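Request:
servo_tool:
  motion: "0.005 0 0 0 0 0 -1; 0.01 0 0 0 0 0 -1; 0.014 0 0 0 0 0 -1; 0.014 0 0 0 0 0 -1; 0.014 0 0 0 0 0 -1"

```text
t: 13.93
eef_pos: [607.6, -192.9, 56.6]
tcp_rot: [-0.078, -0.702, -0.078, 0.704]
force: [-0.1, 0.4, -3.2]
width: 11.7
```

```bash
python3 snap.py 11; python3 plan.py 608.3 -193.2 54.5 -77.3; python3 - <<'E'
from ov import *
from bench import *
print(get_state()['torque'])
ov("scene11","o10",225,258,95,68,8,[])
E
```

```text
t 14.03 pos [ 607.7 -193.    56.9] psi -77.32 xaxis [-1.9e-03 -2.0e-04 -1.0e+00] F [ 0.5  1.  -3.4] w 11.7 j [ 0.46  0.69 -0.28  1.73  0.26  0.77 -1.3 ]
shift [ 0.004   0.0006 -0.0009] rot [-0.0003  0.0018  0.0002]
[ 0.26932843 -0.07779526  0.00336748]
```

View pics/o10.png

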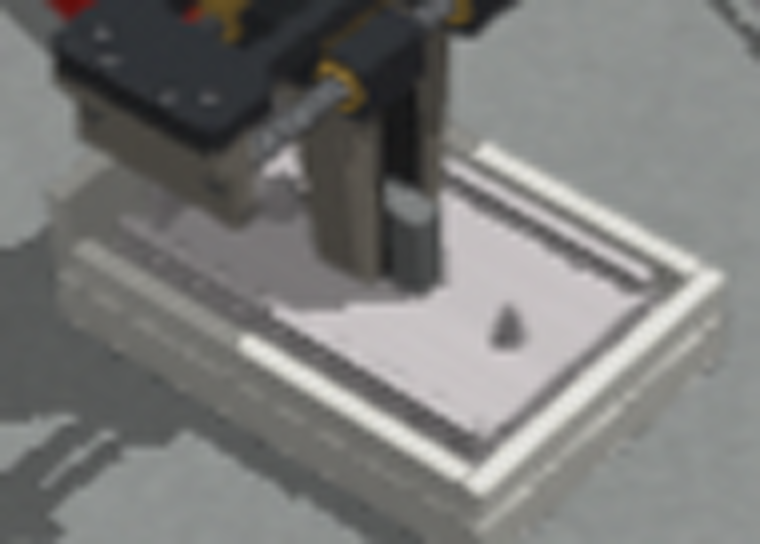

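The small pin is up through its hole at about (507,325). Lowering the last millimetres to floor contact.

Request:
servo_tool:
  motion: "0.002 0 0 0 0 0 -1; 0.004 0 0 0 0 0 -1; 0.004 0 0 0 0 0 -1; 0.004 0 0 0 0 0 -1; 0.004 0 0 0 0 0 -1"

```text
t: 14.45
eef_pos: [607.9, -193.1, 54.6]
tcp_rot: [-0.078, -0.702, -0.078, 0.703]
force: [1.8, 1.9, -3.3]
width: 12.0
```

```bash
python3 plan.py 608.3 -193.2 54.5 -77.3
```

```text
t 14.45 pos [ 607.9 -193.1   54.6] psi -77.32 xaxis [-1.4e-03 -3.0e-04 -1.0e+00] F [ 1.8  1.9 -3.3] w 12.0 j [ 0.46  0.69 -0.28  1.73  0.26  0.76 -1.3 ]
shift [ 0.0002  0.0003 -0.0006] rot [-0.0003  0.0013 -0.    ]
```

Request:
servo_tool:
  motion: "0.001 0 -0.0005 0 0 0 -1; 0.002 0 -0.0005 0 0 0 -1; 0.003 0 -0.0005 0 0 0 -1; 0.003 0 -0.0005 0 0 0 -1; 0.003 0 -0.0005 0 0 0 -1"

```text
t: 14.87
eef_pos: [608.1, -193.1, 53.7]
tcp_rot: [-0.078, -0.702, -0.078, 0.703]
force: [-4.0, 1.6, 5.6]
width: 12.0
```

```bash
python3 snap.py 12; python3 plan.py 608.3 -193.2 54.5 -77.3; python3 - <<'E'
from ov import *
ov("scene12","o11",225,258,95,68,8,[])
E
```

```text
t 14.97 pos [ 608.1 -193.    53.7] psi -77.32 xaxis [-1.5e-03 -7.0e-04 -1.0e+00] F [-1.4  1.1  5.7] w 11.7 j [ 0.46  0.69 -0.28  1.73  0.26  0.76 -1.3 ]
shift [-0.0014  0.0003 -0.0002] rot [-0.0003  0.0016 -0.0003]
```

View pics/o11.png

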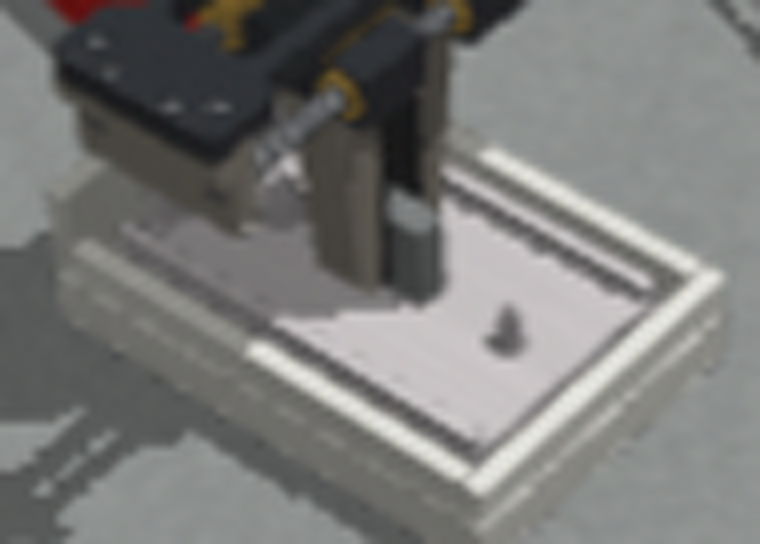

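Force has risen by 9 N at z = 53.7, which is 20 mm above the 33.6 mm grasp height, so the tray is on the floor and still held. Releasing and lifting.

Request:
servo_tool:
  motion: "0 0 0 0 0 0 -1; 0 0 0 0 0 0 -0.4; 0 0 0 0 0 0 -0.4; 0 0 0 0 0 0 -0.4; 0 0 0 0 0 0 -0.4; 0 0 0 0 0 0 -0.4"

```text
t: 15.47
eef_pos: [608.1, -193.4, 52.7]
tcp_rot: [-0.078, -0.702, -0.078, 0.703]
force: [-0.0, 0.3, -1.0]
width: 27.5
```

Request:
servo_tool:
  motion: "-0.02 0 0 0 0 0 -0.4; -0.06 0 0 0 0 0 -0.4; -0.1 0 0 0 0 0 -0.4; -0.15 0 0 0 0 0 -0.4; -0.2 0 0 0 0 0 -0.4; -0.25 0 0 0 0 0 -0.4; -0.25 0.1 0.1 0 0 0 -0.4; -0.25 0.15 0.15 0 0 0 -0.4; -0.25 0.15 0.15 0 0 0 -0.4; -0.25 0.15 0.15 0 0 0 -0.4"

```text
t: 16.3
eef_pos: [534.7, -310.2, 203.9]
tcp_rot: [-0.076, -0.702, -0.072, 0.705]
force: [-0.4, -1.8, -0.0]
width: 27.8
```

```bash
python3 snap.py 13; python3 plan.py 608.3 -193.2 54.5 -77.3; python3 - <<'E'
from ov import *
ov("scene13","o12",225,258,95,68,8,[])
E
```

```text
t 16.4 pos [ 538.9 -303.3  203.9] psi -77.61 xaxis [-0.0012 -0.0017 -1.    ] F [0.9 0.4 0.2] w 27.8 j [ 0.69  0.47 -0.31  1.7   0.17  1.   -1.03]
shift [ 0.2486 -0.1547 -0.1528] rot [-0.0052  0.0015 -0.0013]
```

View pics/o12.png

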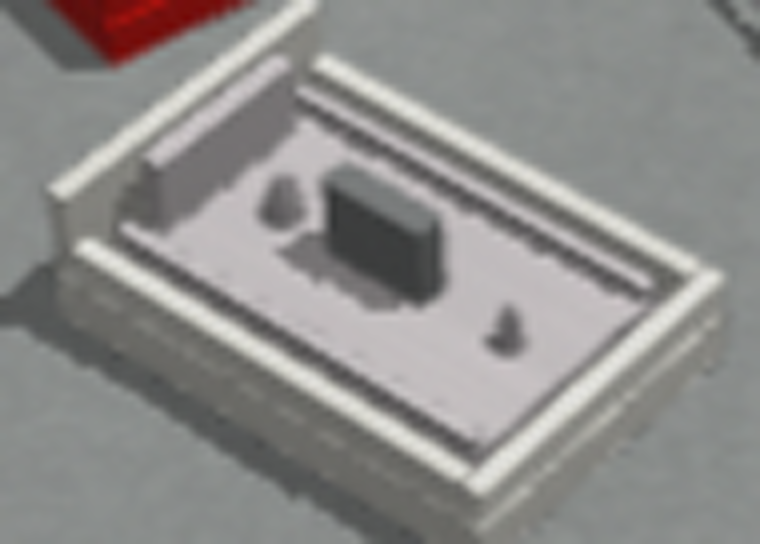

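View pics/top13.png

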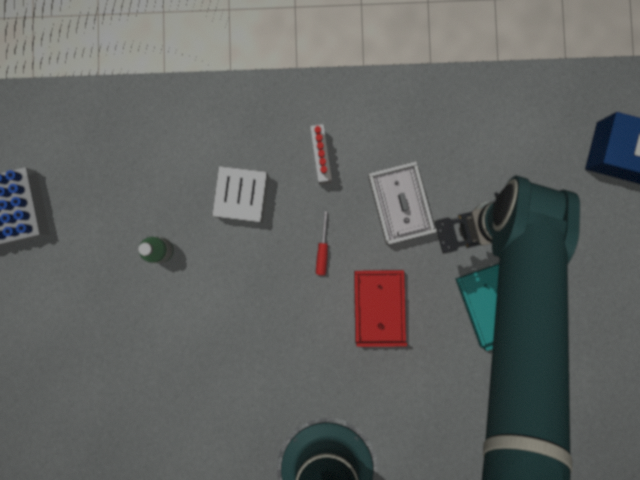

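Both pins stand up through their holes, the big one at (283,200) and the small one at (507,325). The tray lies flat in the bay with even margins. Handing in.

```bash
python3 -c "
from bench import *
print(close_job())"
```

```text
the job is handed in; nothing more can be done
None
```

The tray is in the white loading bay with both pins up through their own holes, and I handed the job in at about 16 s of the 69 s allowed. The system reports no verdict, so the outcome rests on my own checks.

**What I did:**
1. Gripped the tray by its lip, drew it out about 120 mm and let go of it on the bench. By the position fit its handle was roughly 90 mm in front of the garage mouth, against the 65 mm required.
2. Took it by the handle, carried it above the bystanders and lowered it into the bay.
3. Kept hold until the upward force rose by about 9 N. The gripper was then 20 mm above its height at the bench grasp, which matches the bay floor. Then I opened the gripper and moved clear.

**Last checks:**
- **Tray:** the final scene picture shows the big pin in the big hole and the small pin in the small hole. The tray lies flat with even margins.
- **Robot:** the measured force after release was close to zero.
- **Bystanders:** the rack, screwdriver and bottle look unmoved. The jar was hidden behind the arm in the last top picture, so I did not check it again. The gripper stayed well above it.

**What disagreed:** the two cameras differed by about 3–5 mm in y. I aligned the tray and the bay relative to each other within each view. The pins showed almost no resistance on the way down.

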